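Ring the counter bell and point out the red thread and the wax tin

TASK

Ring the counter bell with a gentle press of its brass plunger and let it spring back, then show the customer what the repair needs: hold your fingertips about 3 cm above the middle of the red thread spool (the one near the bell, not the spools at the far left end of the counter) for two seconds, then do the same above the gold wax tin and finish there, still pointing at it. Use only the fingertips from above: the bell stays where it stands, the spools, the tin and the jar of tacks are not touched, and you travel high so as not to seem to point at another spool or at the jar.

Things in the scene. Friction and masses are not known exactly. Their poses are not given: they have to be found in the camera images.
- spool_red_top (a point): Centre of the top face of the standing wooden spool wound with red thread, 40 dia x 60 high, within 35 degrees of straight ahead of the robot (the other spools at the far left end, over 0.6 m to the left, are part of the room) (mm). Loose, stands upright on the counter; its z axis points up.
- spool_black_top (a point): Centre of the top face of the standing wooden spool wound with very dark blue (nearly black) thread, 40 dia x 60 high; leave alone (mm). Loose, stands upright on the counter; its z axis points up.
- spool_tan_top (a point): Centre of the top face of the standing wooden spool wound with tan thread, 40 dia x 60 high; leave alone (mm). Loose, stands upright on the counter; its z axis points up.
- wax_tin_top (a point): Centre of the top face of the low round gold-coloured wax tin with closed lid, 62 dia x 25 high (mm). Loose, stands upright on the counter; its z axis points up.
- jar_nails_top (a point): Centre of the top face of the whitish glass jar of tacks with a pale lid, 60 dia x 64 high; leave alone (mm). Loose, stands upright on the counter; its z axis points up.
- bell_top (a point): Centre of the top of the counter bell's brass plunger cap (cap 22 mm dia, 50 mm above the counter; it moves down with the cap, 6 mm of travel). The cap stands 12 mm over the steel dome.
- bell_center (a point): The counter bell itself: domed steel bell 78 mm dia on a black round foot 84 mm dia, loose on the counter, about 0.5 kg. The point lies on its axis 20 mm above its underside; z is up.
- bell_plunger (a joint): Bell plunger in m: 0 is up, 0.006 fully pressed; it rings past 0.004. A spring (1.6 N at the top, 4 N fully pressed) returns it.
Mind the look-alikes: they are no part of the job. Leave any pink or turquoise look-alike of the part that bears bell_top alone.

How it is judged:
On the way, in this order (a step that is already met when the one before it is completed fails the run):
1. the bell's plunger is pressed far enough to ring (value of joint bell_plunger above 0.004 m), for 0.02 s.
2. pointing at the red spool from above for 1.5 s, the plunger up again (horizontal distance between the grasp point and spool_red_top below 0.035 m and z of the grasp point in the frame of spool_red_top between 0.015 and 0.105 m and value of joint bell_plunger below 0.0015 m), for 1.5 s.
3. pointing at the gold wax tin from above for 1.5 s (horizontal distance between the grasp point and wax_tin_top below 0.035 m and z of the grasp point in the frame of wax_tin_top between 0.015 and 0.105 m), for 1.5 s.
At the end, for the whole second after the job is handed in: The grasp point is over the gold wax tin: within 35 mm of its middle and 15 to 105 mm above its top. The plunger is up (within 1.5 mm), the bell upright within 30 mm of its start; spools, tin and jar are within 8 mm of theirs (all of step 3 and value of joint bell_plunger below 0.0015 m and distance of bell_center from where it was at the start of the episode below 0.03 m and angle between bell_center's own z axis and vertical below 0.1 rad and distance of each of spool_red_top, spool_black_top, spool_tan_top, wax_tin_top, jar_nails_top from where it was at the start of the episode below 0.008 m); the robot touches nothing.
It fails at once if a spool, the tin or the jar is touched by the robot (contact force between any of spool_red, spool_black, spool_tan, wax_tin, jar_nails and the fingers above 0.3 N or contact force between any of spool_red, spool_black, spool_tan, wax_tin, jar_nails and the arm above 0.3 N).
It fails at once if a spool, the tin or the jar is moved by more than 8 mm (not (distance of spool_red_top from where it was at the start of the episode below 0.008 m) or not (distance of spool_black_top from where it was at the start of the episode below 0.008 m) or not (distance of spool_tan_top from where it was at the start of the episode below 0.008 m) or not (distance of wax_tin_top from where it was at the start of the episode below 0.008 m) or not (distance of jar_nails_top from where it was at the start of the episode below 0.008 m)).
It fails at once if the bell is lifted, carried, knocked over or pushed more than 30 mm (not (distance of bell_center from where it was at the start of the episode below 0.03 m) or not (angle between bell_center's own z axis and vertical below 0.1 rad) or height (world z) of bell_center above 0.03 m).
It fails at once if the bell is struck with more than 40 N (contact force between bell and the fingers above 40 N).
It fails at once if the fingertips come down over the middle of another spool or the jar of tacks, as if pointing at it (grasp point within 20 mm of its middle seen from above and less than 75 mm above its top) ((horizontal distance between the grasp point and spool_black_top below 0.02 m and z of the grasp point in the frame of spool_black_top between -0.05 and 0.075 m) or (horizontal distance between the grasp point and spool_tan_top below 0.02 m and z of the grasp point in the frame of spool_tan_top between -0.05 and 0.075 m) or (horizontal distance between the grasp point and jar_nails_top below 0.02 m and z of the grasp point in the frame of jar_nails_top between -0.05 and 0.075 m)).
It also fails if it takes over 54 s, if anything falls off the work surface, if the arm or the gripper's body presses on something with over 40 N, if the wrist force passes 120 N, or if a joint passes its speed limit or range.

ROBOT

A 6-joint arm with a two-finger parallel gripper is mounted at the origin on a cart in front of the work surface, level with it; the furniture and walls round the work are solid. World frame = base frame: x ahead of the robot, y to its left, z up, the work surface at z = 0. Lengths are in m, angles in rad, forces in N, time in s.
With the tool pointing down it reaches from about 0.4 to 0.825 m from the base axis. Payload 7 kg.
Tool frame: the origin (TCP) lies midway between the tips of the shut fingers; the grasp point (between the pads) lies 19 mm behind it; z points along the fingers, y is the line along which they close (so a half turn about z gives the same grasp; the last joint's range is limited). The gripper opens to 88 mm and grips with 3 to 60 N. Pads are 19 mm wide; open, the fingers measure 130 mm over their backs; the gripper's body (78 mm by 193 mm) begins 47 mm behind the grasp point.
Start: joints at [1.55, 0.359, 0.012, 0, -1.224, -0.288], TCP at [0.205, 0.643, 0.227] pointing down, gripper open.
Joint ranges: [-3.07, 3.07], [-1.43, 2.12], [-1.02, 1.25], [-3.03, 1.67], [-3.05, -0], [-3.03, 3.03]. Speed limits (rad/s): [2.39, 2.39, 3.01, 3.14, 3.14, 3.14].

INTERFACE

Orientations are given as [roll, pitch, yaw] about the fixed x, y, z axes, in that order (R = Rz(yaw) Ry(pitch) Rx(roll)).
In Python, from station import telemetry, eyes, ticket, recognise, trace gives the robot as it stands. The module is installed in compiled form; this text tells all that it offers.
- The arm moves only by the tool servo_tool, never from a script. Its argument "series" is a list that holds one entry, the list of rows, each a list of 4 numbers: the shift along the tool's x, y, z in mm, then the turn about the tool's z in rad. In form: [[[x, y, z, roll], ...]]. A call has exactly 10 rows; each row shifts and turns the commanded pose from where the row before left it, along the tool's axes as they then stand; what a row does not reach is not made up. A row lasts 1/12 s, in which the tool goes at most 41.7 mm and 7.16 degrees, less where a joint would pass 70% of its speed; a pose out of reach is approached as far as the arm can. A call is refused whole if a number of a shift passes 41.7 or a number of a turn 0.125, either way. A call with a gripper value outside its range is refused whole. "claw" is the gripper's target within -1 to 1 (shut at 1, half-way at 0, fully open at -1), set as the call begins (left out, the last holds). The fingers move at their own pace and stop on an object; "grip_force" is the grip in N (left out, the last holds). Time passes only in rows, so rows that do not move let the fingers close, or fill a call up. It gives the time, the measured TCP pose, the force, the opening and the grip force at its end, in the units of the state.
- telemetry.get_state(): the state, without advancing time (a new reading comes with each control period).
- eyes.grab_frame(name): name is "scene" or "side" or "wrist"; returns the picture (420x560x3 uint8, red, green, blue); there is no depth.
- eyes.calibration(name): a dict with "mtx" (3x3 intrinsics, pixels), "rvec" (rotation vector, rad) and "tvec" (3), from world to camera coordinates, as OpenCV has them. Camera axes: x right, y down, z forward; pixel columns grow to the right and rows downward; lengths in m; the calibration is good to about 2 mm. A picture is of the moment at which its call begins: read the wrist's pose just before it. calibration takes no time and is no camera call; for the wrist camera it gives the pose at the moment of the call.
- ticket.job_done(): hands the job in; it is judged then, once.
Trained networks look in the newest picture that a camera, given by its name, has taken for a name from the list of things; names that differ only in an ending like _2 or _b are one class to them, and where a whole thing is asked for, a point or a joint stands for the part that bears it (a point fixed in the world has none). Each returns a list of dicts, best first, with "conf" (0 to 1); they miss things now and then, are a little off and sometimes report something else, mostly with a low value. They report only what shows in the picture. A call takes as long as a camera call. They do not tell look-alikes from the thing itself.
- recognise(camera, name): "position" ([x, y, z] in m, in world coordinates, good to about 4 mm: the middle of the surface that is visible of it).
- trace(camera, name): "mask" (420x560 bool, what is visible of it).
The state is a dict: "t": time; "q": joint angles; "qd": joint speeds; "joint_efforts": joint torques, N m; "eef_pos": TCP position; "ee_rot": TCP orientation; "force": force on the tool from outside, world axes, zero at the start; "moment": the same for the moment, N m; "width": finger opening in m; "gripper_force": force on a finger pad.
Only numpy, scipy, OpenCV 4.12 (cv2) and the standard library are available. Lean on these libraries where they do the work, as an engineer would, in place of code of your own. Each camera call takes 0.05 s, during which the arm holds its last target. There are 200 camera calls.

## Working session

There is one attempt and no reset: what is moved stays moved. The work goes in short steps, Python scripts to look and compute and a tool call to move; the robot and the scene stay as the last step left them, time stands still between calls to the robot, and variables do not carry over. Pictures are saved under pics/ and viewed, at most 10 in all, crops included, and the job is handed in when it is done.

Besides the shell and the picture viewer there is one more tool, called after "Call:" as name([rows], argument=value, ...), one row to a line, values as JSON. servo_tool: Moves the arm, as the interface text tells. Its arguments: {"type":"object","properties":{"series":{"type":"array"},"claw":{"type":"number"},"grip_force":{"type":"number"}},"required":["series"]}

```bash
mkdir -p pics
python3 - <<'E'
from station import telemetry, eyes, recognise
import cv2, numpy as np
s=telemetry.get_state(); print(s['t'],s['eef_pos'],s['ee_rot'],s['width'],s['force'])
for c in ["scene","side"]:
    im=eyes.grab_frame(c); cv2.imwrite(f"pics/{c}0.png",im[:,:,::-1])
    k=eyes.calibration(c)
    for n in ["spool_red_top","spool_black_top","spool_tan_top","wax_tin_top","jar_nails_top","bell_top","bell_center"]:
        for d in recognise(c,n)[:3]:
            p=np.array(d["position"]); px=cv2.projectPoints(p[None],k["rvec"],k["tvec"],k["mtx"],None)[0].ravel()
            print(c,n,round(d["conf"],2),p.round(3),px.round())
print(telemetry.get_state()['t'])
E
```

```text
0.0 [0.20500405 0.64263657 0.22564657] [ 3.14000724e+00 -1.22498723e-04 -3.08888765e-01] 0.08771104951673217 [ 0.44425287  0.56405772 -0.28529774]
scene spool_red_top 0.74 [0.475 0.229 0.042] [222. 172.]
scene spool_red_top 0.7 [ 0.455 -0.056  0.029] [265. 247.]
scene spool_red_top 0.42 [ 0.457 -0.036  0.047] [261. 234.]
scene spool_black_top 0.76 [0.627 0.195 0.038] [280. 165.]
scene spool_tan_top 0.81 [0.481 0.099 0.042] [245. 198.]
scene wax_tin_top 0.73 [ 0.608 -0.121  0.025] [342. 243.]
scene jar_nails_top 0.98 [0.593 0.047 0.048] [297. 195.]
scene bell_top 0.65 [ 0.494 -0.172  0.044] [310. 272.]
scene bell_top 0.51 [ 0.371 -0.299  0.05 ] [286. 351.]
scene bell_top 0.39 [ 0.461 -0.034  0.05 ] [262. 232.]
scene bell_center 0.96 [ 0.314 -0.169  0.03 ] [222. 312.]
scene bell_center 0.86 [ 0.363 -0.312  0.034] [286. 365.]
scene bell_center 0.81 [ 0.482 -0.185  0.03 ] [308. 284.]
side spool_red_top 0.71 [0.477 0.256 0.041] [271. 311.]
side spool_black_top 0.81 [0.636 0.219 0.045] [193. 292.]
side spool_tan_top 0.56 [0.483 0.121 0.047] [272. 258.]
side spool_tan_top 0.34 [0.477 0.253 0.043] [271. 309.]
side jar_nails_top 0.65 [0.595 0.078 0.052] [223. 242.]
side bell_top 0.57 [ 0.459 -0.032  0.048] [285. 214.]
side bell_center 0.95 [ 0.323 -0.136  0.025] [336. 198.]
side bell_center 0.94 [ 0.542 -0.26   0.029] [259. 171.]
side bell_center 0.79 [ 0.456 -0.008  0.028] [286. 227.]
0.8
```

View pics/scene0.png

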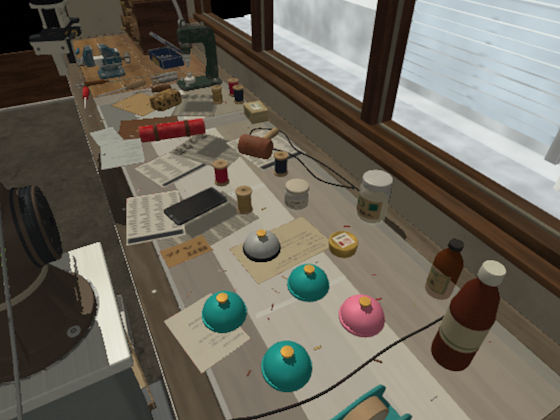

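View pics/side0.png

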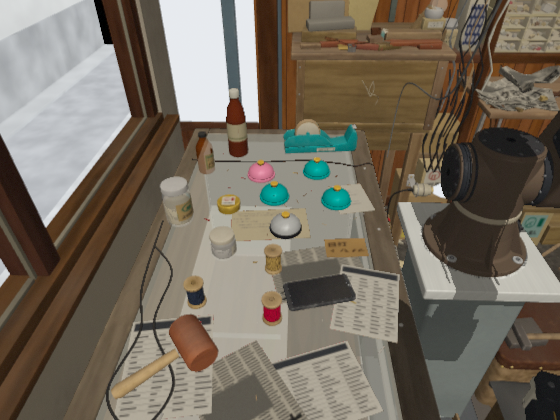

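Run:
```python
import cv2
a=cv2.imread("pics/scene0.png")[145:260,205:360]; cv2.imwrite("pics/sc1.png",cv2.resize(a,None,fx=5,fy=5,interpolation=cv2.INTER_CUBIC))
a=cv2.imread("pics/side0.png")[190:330,180:310]; cv2.imwrite("pics/si1.png",cv2.resize(a,None,fx=4,fy=4,interpolation=cv2.INTER_CUBIC))
```

```text
(no output)
```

View pics/sc1.png

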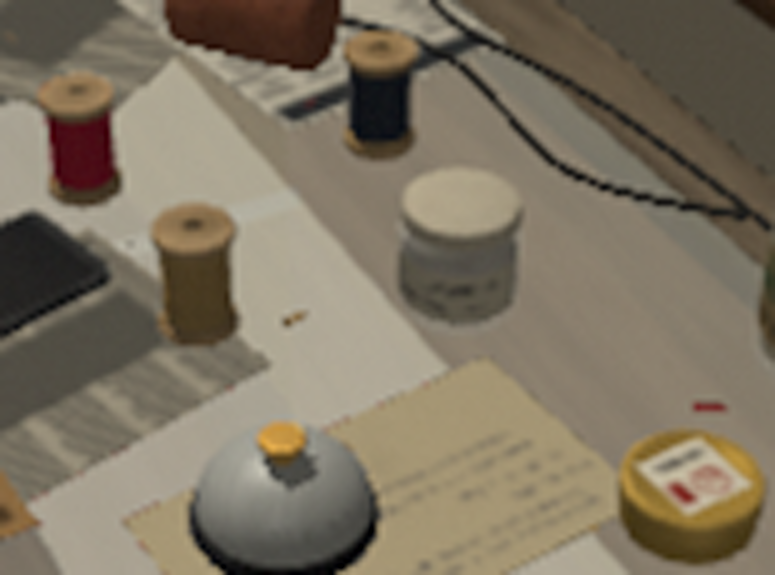

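View pics/si1.png

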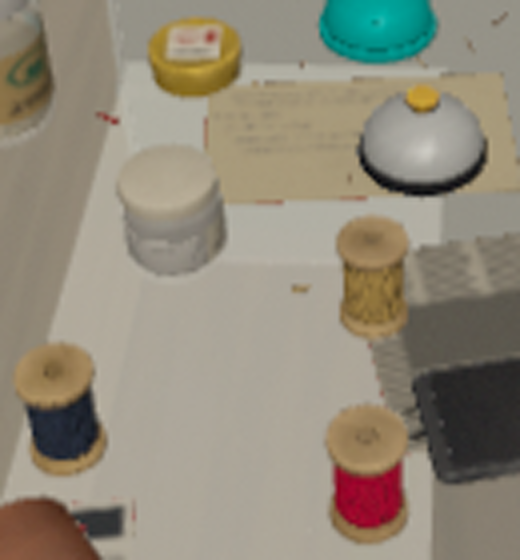

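The crops show a single steel bell with a brass cap at scene (261,232) / side (285,213). The turquoise and pink bells are look-alikes. The red spool top is at scene (220,163), with the tan spool, black spool and jar near it. The far-left red spool at (232,87) is not the one wanted. The gold tin is at (343,241).

Run:
```python
from station import eyes
import cv2, numpy as np
P={"red":((77,93),(367,437),.06),"black":((381,52),(55,370),.06),"tan":((194,226),(373,242),.06),"jar":((461,204),(168,182),.064),"bell":((282,437),(423,95),.05),"tin":((692,478),(195,50),.025)}
k={c:eyes.calibration(c) for c in("scene","side")}
def proj(c): return k[c]["mtx"]@np.c_[cv2.Rodrigues(k[c]["rvec"])[0],np.ravel(k[c]["tvec"])]
def onplane(c,u,z):
    M=proj(c); H=np.c_[M[:,:2],M[:,2]*z+M[:,3]]; w=np.linalg.solve(H,[*u,1]); return w[:2]/w[2]
for n,(a,b,z) in P.items():
    a=(np.array(a)+.5)/5-.5+[205,145]; b=(np.array(b)+.5)/4-.5+[180,190]
    X=cv2.triangulatePoints(proj("scene"),proj("side"),a,b).ravel()
    print(n,onplane("scene",a,z).round(4),onplane("side",b,z).round(4),"tri",(X[:3]/X[3]).round(4))
```

```text
red [0.4769 0.244 ] [0.476  0.2431] tri [0.4763 0.2433 0.0604]
black [0.6359 0.2061] [0.6356 0.2063] tri [0.6358 0.2061 0.0599]
tan [0.4823 0.1089] [0.4806 0.1086] tri [0.4813 0.1085 0.0602]
jar [0.6001 0.0604] [0.5997 0.0677] tri [0.6013 0.0638 0.0609]
bell [ 0.4581 -0.0333] [ 0.4577 -0.0335] tri [ 0.4579 -0.0334  0.0501]
tin [ 0.6143 -0.1148] [ 0.613  -0.1081] tri [ 0.6149 -0.1127  0.0222]
```

Call:
servo_tool([
  [[0, 0, 0, -0.103], [0, 0, 0, -0.103], [0, 0, 0, -0.103], [20, 20, 0, 0], [30, 30, 0, 0], [35, 35, 0, 0], [35, 35, 0, 0], [35, 35, 0, 0], [30, 30, 0, 0], [20, 20, 0, 0]],
], claw=1, grip_force=10)

```text
t: 1.63
eef_pos: [0.3943, 0.4532, 0.227]
ee_rot: [-3.141, -0.0, -0.001]
force: [-0.2, 0.9, -0.1]
width: 0.0264
gripper_force: 0.0
```

Call:
servo_tool([
  [[20, 30, 0, 0], [20, 40, 0, 0], [10, 40, 0, 0], [0, 40, 0, 0], [0, 40, 0, 0], [0, 40, 0, 0], [0, 40, 0, 0], [0, 40, 0, 0], [0, 40, 0, 0], [0, 40, 0, 0]],
])

```text
t: 2.47
eef_pos: [0.4408, 0.0668, 0.227]
ee_rot: [-3.141, -0.001, 0.001]
force: [1.6, -0.1, 1.0]
width: 0.0004
gripper_force: 0.0
```

Call:
servo_tool([
  [[0, 40, 0, 0], [0, 25, 0, 0], [0, 10, 0, 0], [0, 5, 0, 0], [0, 0, 20, 0], [0, 0, 30, 0], [0, 0, 30, 0], [0, 0, 20, 0], [0, 0, 0, 0], [0, 0, 0, 0]],
])

```text
t: 3.3
eef_pos: [0.4411, -0.0111, 0.1263]
ee_rot: [3.14, 0.002, 0.001]
force: [1.6, 0.4, 0.5]
width: 0.0006
gripper_force: 0.0
```

Call:
servo_tool([
  [[8, 11, 0, 0], [9, 11, 0, 0], [0, 0, 0, 0], [0, 0, 10, 0], [0, 0, 15, 0], [0, 0, 20, 0], [0, 0, 15, 0], [0, 0, 4, 0], [0, 0, 0, 0], [0, 0, 0, 0]],
])

```text
t: 4.13
eef_pos: [0.4591, -0.033, 0.0637]
ee_rot: [-3.141, -0.001, 0.001]
force: [0.4, 0.3, 0.1]
width: 0.0005
gripper_force: 0.0
```

Run:
```python
from station import telemetry, eyes
import cv2, numpy as np
o=[]
s=telemetry.get_state(); print(s['eef_pos'],s['force'])
for c,(y,x) in {"scene":(170,190),"side":(150,220)}.items():
    a=eyes.grab_frame(c)[y:y+120,x:x+130,::-1]; o.append(cv2.resize(a,None,fx=3,fy=3,interpolation=cv2.INTER_CUBIC))
cv2.imwrite("pics/b1.png",np.hstack(o))
```

```text
[ 0.45910682 -0.0329943   0.06374881] [0.40964788 0.25234723 0.05451642]
```

View pics/b1.png

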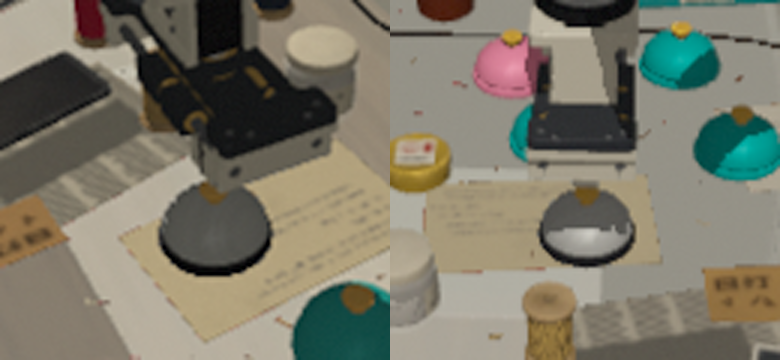

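The shut fingertips sit centred over the brass cap in both views. Next I press in small steps.

Call:
servo_tool([
  [[0, 0, 6, 0], [0, 0, 5, 0], [0, 0, 2, 0], [0, 0, 1, 0], [0, 0, 1, 0], [0, 0, 1, 0], [0, 0, 1, 0], [0, 0, 1, 0], [0, 0, 0, 0], [0, 0, 0, 0]],
])

```text
t: 5.07
eef_pos: [0.4583, -0.0335, 0.0446]
ee_rot: [-3.142, -0.0, 0.0]
force: [-0.9, 1.2, 3.3]
width: 0.0003
gripper_force: 1.8
```

Call:
servo_tool([
  [[0, 0, 0.5, 0], [0, 0, 0.5, 0], [0, 0, 0.5, 0], [0, 0, 0, 0], [0, 0, 0, 0], [0, 0, 0, 0], [0, 0, 0, 0], [0, 0, 0, 0], [0, 0, 0, 0], [0, 0, 0, 0]],
])

```text
t: 5.9
eef_pos: [0.4585, -0.0335, 0.044]
ee_rot: [3.142, -0.001, 0.001]
force: [-4.3, 1.1, 15.1]
width: 0.0005
gripper_force: 7.9
```

The plunger is at its stop: the force reads 15 N, well above the spring's 4 N. So it has rung, and I can lift off.

Call:
servo_tool([
  [[0, 0, -4, 0], [0, 0, -10, 0], [0, 0, -25, 0], [0, 0, -35, 0], [0, 0, -35, 0], [0, 0, -30, 0], [0, 0, -15, 0], [0, 0, 0, 0], [0, -10, 0, 0], [0, -20, 0, 0]],
])

```text
t: 6.73
eef_pos: [0.4574, -0.004, 0.1961]
ee_rot: [3.141, 0.001, -0.002]
force: [1.2, -0.7, -1.1]
width: 0.0004
gripper_force: 0.0
```

Call:
servo_tool([
  [[2, -30, 0, 0], [2, -35, 0, 0], [2, -35, 0, 0], [2, -35, 0, 0], [2, -35, 0, 0], [2, -30, 0, 0], [2, -25, 0, 0], [2, -15, 0, 0], [2, -5, 0, 0], [0, 0, 0, 0]],
])

```text
t: 7.57
eef_pos: [0.4758, 0.2422, 0.1957]
ee_rot: [3.14, 0.002, 0.001]
force: [-0.3, 0.2, -0.5]
width: 0.0002
gripper_force: 0.0
```

Run:
```python
from station import telemetry, eyes
import cv2, numpy as np
s=telemetry.get_state(); print(s['eef_pos'],s['force'])
o=[]
for c,(y,x) in {"scene":(130,190),"side":(150,220)}.items():
    a=eyes.grab_frame(c)[y:y+180,x:x+130,::-1]; o.append(cv2.resize(a,None,fx=3,fy=3,interpolation=cv2.INTER_CUBIC))
cv2.imwrite("pics/b2.png",np.hstack(o))
```

```text
[0.47582319 0.24217695 0.19568329] [-0.26310972  0.20278364 -0.50972898]
```

View pics/b2.png

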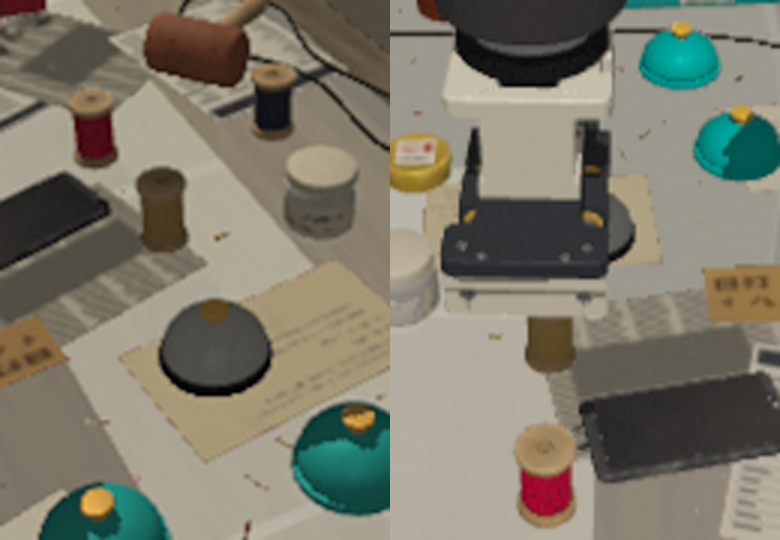

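The bell hasn't moved and its cap is up: cap at (213,310) in the crop, same place as before. The tool is above the red spool, so I lower it and hold.

Call:
servo_tool([
  [[0, 1, 10, 0], [0, 0, 20, 0], [0, 0, 25, 0], [0, 0, 25, 0], [0, 0, 15, 0], [0, 0, 10, 0], [0, 0, 0, 0], [0, 0, 0, 0], [0, 0, 0, 0], [0, 0, 0, 0]],
])

```text
t: 8.5
eef_pos: [0.4768, 0.2409, 0.0933]
ee_rot: [-3.14, -0.002, 0.0]
force: [-0.1, 0.1, 0.6]
width: 0.0002
gripper_force: 0.0
```

Call:
servo_tool([
  [[0, 0, 0, 0], [0, 0, 0, 0], [0, 0, 0, 0], [0, 0, 0, 0], [0, 0, 0, 0], [0, 0, 0, 0], [0, 0, 0, 0], [0, 0, 0, 0], [0, 0, 0, 0], [0, 0, 0, 0]],
])

```text
t: 9.33
eef_pos: [0.4762, 0.2405, 0.092]
ee_rot: [3.142, 0.0, 0.0]
force: [-0.4, 0.1, 0.2]
width: 0.0004
gripper_force: 0.0
```

Call:
servo_tool([
  [[0, 0, 0, 0], [0, 0, 0, 0], [0, 0, 0, 0], [0, 0, 0, 0], [0, 0, 0, 0], [0, 0, 0, 0], [0, 0, 0, 0], [0, 0, 0, 0], [0, 0, 0, 0], [0, 0, 0, 0]],
])

```text
t: 10.17
eef_pos: [0.4762, 0.2405, 0.0921]
ee_rot: [-3.142, 0.0, 0.0]
force: [0.1, 0.1, -0.4]
width: 0.0007
gripper_force: 0.0
```

Call:
servo_tool([
  [[0, 0, 0, 0], [0, 0, 0, 0], [0, 0, 0, 0], [0, 0, 0, 0], [0, 0, 0, 0], [0, 0, -15, 0], [0, 0, -30, 0], [0, 0, -35, 0], [0, 0, -30, 0], [0, 0, -15, 0]],
])

```text
t: 11.0
eef_pos: [0.4775, 0.2413, 0.2213]
ee_rot: [-3.139, -0.004, 0.001]
force: [0.4, 0.3, 0.1]
width: 0.0005
gripper_force: 0.0
```

Call:
servo_tool([
  [[5, 15, 0, 0], [12, 30, 0, 0], [15, 38, 0, 0], [15, 38, 0, 0], [15, 38, 0, 0], [15, 38, 0, 0], [15, 38, 0, 0], [15, 38, 0, 0], [15, 38, 0, 0], [10, 25, 0, 0]],
])

```text
t: 11.83
eef_pos: [0.6089, -0.0987, 0.2169]
ee_rot: [3.141, 0.0, -0.001]
force: [-0.1, 0.2, 0.7]
width: 0.0005
gripper_force: 0.0
```

Call:
servo_tool([
  [[6, 12, 0, 0], [0, 4, 0, 0], [0, 0, 0, 0], [0, 0, 10, 0], [0, 0, 20, 0], [0, 0, 20, 0], [0, 0, 10, 0], [0, 0, 0, 0], [0, 0, 0, 0], [0, 0, 0, 0]],
])

```text
t: 12.67
eef_pos: [0.6149, -0.1109, 0.1582]
ee_rot: [3.141, -0.001, 0.001]
force: [0.3, 0.6, 0.3]
width: 0.0005
gripper_force: 0.0
```

Run:
```python
from station import telemetry, eyes
import cv2, numpy as np
s=telemetry.get_state(); print(s['eef_pos'],s['force'])
o=[]
for c,(y,x) in {"scene":(150,250),"side":(100,150)}.items():
    a=eyes.grab_frame(c)[y:y+150,x:x+150,::-1]; o.append(cv2.resize(a,None,fx=2.6,fy=2.6,interpolation=cv2.INTER_CUBIC))
cv2.imwrite("pics/b3.png",np.hstack(o))
```

```text
[ 0.61490553 -0.11091257  0.15816833] [0.25822527 0.64927174 0.32702382]
```

View pics/b3.png

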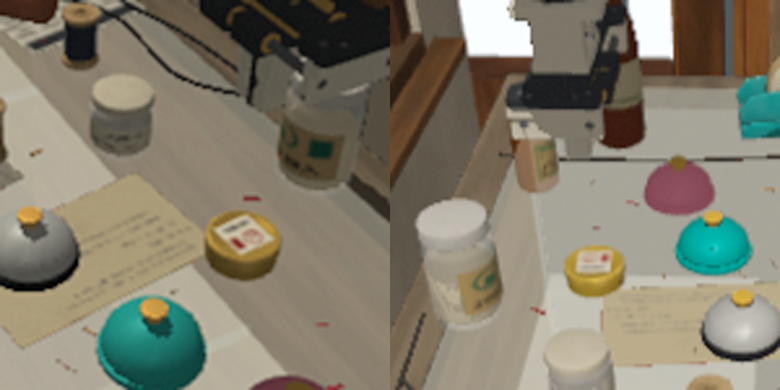

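The fingers are directly above the gold tin (side crop tin at (595,265)), with the big white bottle about 9 cm to the window side. The bell's cap is up.

Call:
servo_tool([
  [[0, 1, 10, 0], [0, 0, 20, 0], [0, 0, 20, 0], [0, 0, 20, 0], [0, 0, 15, 0], [0, 0, 10, 0], [0, 0, 5, 0], [0, 0, 0, 0], [0, 0, 0, 0], [0, 0, 0, 0]],
])

```text
t: 13.6
eef_pos: [0.615, -0.1125, 0.0581]
ee_rot: [3.142, -0.002, 0.0]
force: [0.9, 0.2, -0.1]
width: 0.0007
gripper_force: 0.0
```

Call:
servo_tool([
  [[0, 0, 0, 0], [0, 0, 0, 0], [0, 0, 0, 0], [0, 0, 0, 0], [0, 0, 0, 0], [0, 0, 0, 0], [0, 0, 0, 0], [0, 0, 0, 0], [0, 0, 0, 0], [0, 0, 0, 0]],
])

```text
t: 14.43
eef_pos: [0.6142, -0.1125, 0.057]
ee_rot: [-3.142, 0.0, 0.0]
force: [0.4, -0.4, -0.2]
width: 0.0005
gripper_force: 0.0
```

Call:
servo_tool([
  [[0, 0, 0, 0], [0, 0, 0, 0], [0, 0, 0, 0], [0, 0, 0, 0], [0, 0, 0, 0], [0, 0, 0, 0], [0, 0, 0, 0], [0, 0, 0, 0], [0, 0, 0, 0], [0, 0, 0, 0]],
])

```text
t: 15.27
eef_pos: [0.6142, -0.1124, 0.0571]
ee_rot: [-3.142, 0.0, 0.0]
force: [-0.4, -0.6, 0.1]
width: 0.0001
gripper_force: 0.0
```

Call:
servo_tool([
  [[0, 0, 0, 0], [0, 0, 0, 0], [0, 0, 0, 0], [0, 0, 0, 0], [0, 0, 0, 0], [0, 0, 0, 0], [0, 0, 0, 0], [0, 0, 0, 0], [0, 0, 0, 0], [0, 0, 0, 0]],
])

```text
t: 16.1
eef_pos: [0.6143, -0.1125, 0.057]
ee_rot: [3.142, 0.0, 0.0]
force: [-0.4, -0.8, -0.8]
width: 0.0005
gripper_force: 0.0
```

```bash
python3 -c "
from station import ticket
print(ticket.job_done())"
```

```text
the job is handed in; nothing more can be done
None
```

I rang the bell with one gentle press to the plunger's stop (about 15 N) and it sprang back, held over the red spool and then the gold tin for over 2 s each, and handed the job in at about 16 s still pointing at the tin; no verdict came back.

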